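# Hold the carved cover plate over the lamp base's inserts

## Task

Pull the tool chest's drawer out to its stop and leave it open, then take the carved cover plate out of it and hold it level over the dark lamp base, hovering about 2 cm above it, with each of the plate's four holes lined up over a threaded insert (either way round). Finish while still holding it there steadily in the gripper, the plate touching nothing else, so that the screws can be dropped in. Leave the mallet, the gouge and the oil bottle where they are.

Things in the scene. Friction and masses are not known exactly. Their poses are not given: they have to be found in the camera images.
- chest: Low wooden tool chest, fixed, one drawer; 260 mm deep, 250 mm wide, top 100 mm above the table. Origin: on the table straight below the closed drawer's handle bar. z up; +x from the handle into the chest (closed drawer's face at x = 35 mm, fixed carcass from 50 to 295 mm); the drawer pulls out along -x. y along the handle bar.
- cab_drawer0 (a joint): The chest's drawer: metres pulled out, 0 shut, 0.1816 at its stop; starts 0.03 to 0.065 open. About 1 N friction, no spring; stays where left. Inside 215 mm (chest x) by 208 mm (chest y); its floor is 32 mm, its side walls' top 78 mm above the table; front panel 15 mm thick, top 86 mm above the table.
- cab_drawer0_handle (a point): Middle of the drawer's brass handle bar: round, 11 mm thick, 120 mm long along chest y, on two posts near its ends; centre line 35 mm in front of the drawer's face and 62 mm above the table, free behind, above and below between the posts: can be pinched or hooked from above. Moves with the drawer; axes parallel to the chest's.
- plate: Carved pale wooden cover plate, loose, flat on the drawer's blue lining (mostly hidden at first), long side roughly along the handle; 84 (x) by 124 (y) by 10 mm, 0.1 to 0.21 kg. Origin: centre of underside, z up. Grip: ridge mid-top, 22 mm wide (x), 56 mm long (y), from 10 to 40 mm above the underside. Four 16 mm through holes at x +-27, y +-45 mm. Half a turn about z gives the same plate.
- base: Dark lacquered wooden lamp base, fixed; 120 (x) by 160 (y) by 50 mm high, open compartment (35 by 71 mm, 30 mm deep) in its top. Origin: centre of its underside on the table, z up. Four brass threaded inserts, 7 mm bores, in its top at x +-27, y +-45 mm, the pattern of the plate's holes. Stands left or right of the middle, the chest on the other side.
- mallet: Bystander: wooden mallet lying on the bench, head 60 x 110 x 50 mm, 245 mm long over all. Origin: on the table under the handle, 80 mm from the head's centre; +x towards the head.
- gouge: Bystander: carving gouge lying on the bench, red-brown handle 110 x 24 x 22 mm, steel blade, 200 mm long over all, along its x (handle -95 to 15 mm, blade to 105 mm). Origin: on the table under it.
- oil: Bystander: upright amber oil bottle, 60 mm across, 140 mm high. Origin: centre of its underside.
- hole0 (a point): Centre of a plate hole (16 mm across): its opening in the underside of the plate, plate frame (27 mm, 45 mm, 0)
- insert0 (a point): Centre of a threaded insert's mouth in the top of the lamp base: base frame (27 mm, 45 mm, 50 mm).
- hole1 (a point): Centre of a plate hole (16 mm across): its opening in the underside of the plate, plate frame (27 mm, -45 mm, 0)
- insert1 (a point): Centre of a threaded insert's mouth in the top of the lamp base: base frame (27 mm, -45 mm, 50 mm).
- hole2 (a point): Centre of a plate hole (16 mm across): its opening in the underside of the plate, plate frame (-27 mm, -45 mm, 0)
- insert2 (a point): Centre of a threaded insert's mouth in the top of the lamp base: base frame (-27 mm, -45 mm, 50 mm).
- hole3 (a point): Centre of a plate hole (16 mm across): its opening in the underside of the plate, plate frame (-27 mm, 45 mm, 0)
- insert3 (a point): Centre of a threaded insert's mouth in the top of the lamp base: base frame (-27 mm, 45 mm, 50 mm).
Things that resemble listed ones, but are neither listed nor needed, are in the scene too. Several things have the shape of the base; the one meant has the colours described above.

How it is judged:
By the outcome, as a careful person would: the job done as asked, in the order asked, and still so for the second after the job is handed in, while the arm keeps its last pose, push and grip.
It also fails if it takes over 51 s, if anything falls off the work surface, if the arm or the gripper's body presses on something with over 40 N, if the wrist force passes 120 N, or if a joint passes its speed limit or range.

## Robot

A 6-joint arm with a two-finger parallel gripper is mounted at the origin on the work surface. World frame = base frame: x ahead of the robot, y to its left, z up, the work surface at z = 0. Lengths are in m, angles in rad, forces in N, time in s.
With the tool pointing down it reaches from about 0.425 to 0.95 m from the base axis. Payload 3.5 kg.
Tool frame: the origin (TCP) lies between the finger pads; the fingertips stand 22 mm ahead of it and the grasp point (between the pads) lies 3 mm ahead of it (ctrl.nose_length is the z of the fingertips in the tool frame, in m); z points along the fingers, y is the line along which they close (so a half turn about z gives the same grasp; the last joint's range is limited). The gripper opens to 85 mm and grips with 20 to 120 N. Pads are 22 mm wide; open, the fingers measure 114 mm over their backs; the gripper's body (76 mm by 85 mm) begins 54 mm behind the grasp point. The pads swing forward as they close: fully open they stand 13 mm farther back than shut.
Start: joints at [-1.334, 0.286, 1.577, -0, 1.279, -0.15], TCP at [0.255, -0.625, 0.253] pointing down, gripper open.
Joint ranges: [-2.77, 2.77], [-0.9, 2.22], [0.21, 2.48], [-1.53, 4.67], [0.24, 2.81], [-2.84, 2.84]. Speed limits (rad/s): [2.79, 2.79, 3.14, 3.14, 3.14, 3.14].

## Interface

Orientations are given as a unit quaternion [x, y, z, w].
In Python, from plant import ctrl gives the robot as it stands. The module is installed in compiled form; this text tells all that it offers.
- The arm moves only by the tool send_rows, never from a script. Its argument "rows" is text: rows parted by semicolons, each of 7 numbers parted by spaces: the turn, a rotation vector about the tool's x, y, z in a scale on which 1.0 is 120 degrees, then the shift along the tool's x, y, z in normalised numbers (1 is 500 mm), then the opening, from -1 (shut) to 1 (fully open). A call has 1 to 8 rows; each row is the pose to reach, as a shift and turn from the pose commanded when the call began, along the tool's axes at that moment; what a row does not reach only later rows make up. A row lasts 1/8 s, in which the tool goes at most 62.5 mm and 10.7 degrees, less where a joint would pass 70% of its speed; a pose out of reach is approached as far as the arm can. Shift and turn numbers lie between -1 and 1, and a call with a number outside is refused. A call with a gripper value outside its range is refused whole. The fingers move at their own pace and stop on an object; "grip_force" is the grip in N (left out, the last holds). Time passes only in rows, so rows that repeat a pose let the fingers close. It gives the time, the measured TCP pose, the force, the opening and the grip force at its end, in the units of the state.
- ctrl.get_state(): the state, without advancing time (a new reading comes with each control period).
- ctrl.read_camera(name): name is "scene" or "side" or "wrist"; returns a dict with "color" (480x640x3 uint8, red, green, blue), "fx", "fy", "cx", "cy" (pixels), "extrinsics" (4x4, takes a point from world to camera coordinates). Camera axes: x right, y down, z forward; pixel columns grow to the right and rows downward; lengths in m; the calibration is good to about 2 mm. A picture is of the moment at which its call begins. There is no depth.
- ctrl.sign_off(): hands the job in; it is judged then, once.
Trained networks look in a picture, given as the dict that the camera call returned (one of the last four; its "shot" number tells which), for a name from the list of things; names that differ only in an ending like _2 or _b are one class to them, and where a whole thing is asked for, a point or a joint stands for the part that bears it (a point fixed in the world has none). Each returns a list of dicts, best first, with "p" (0 to 1); they miss things now and then, are a little off and sometimes report something else, mostly with a low value. They report only what shows in the picture. A call takes as long as a camera call. They do not tell look-alikes from the thing itself.
- ctrl.look_for(picture, target): "position" ([x, y, z] in m, in the coordinates of the camera as it stood for that picture, good to about 4 mm: the middle of the surface that is visible of it).
The state is a dict: "time": time; "qpos": joint angles; "dq": joint speeds; "joint_efforts": joint torques, N m; "eef_pos": TCP position; "tcp_rot": TCP orientation; "contact_force": force on the tool from outside, world axes, zero at the start; "wrist_torque": the same for the moment, N m; "opening": opening from 0.0 (shut) to 1.0 (fully open); "finger_force": force on a finger pad.
Only numpy, scipy, OpenCV 4.12 (cv2) and the standard library are available. Lean on these libraries where they do the work, as an engineer would, in place of code of your own. Each camera call takes 0.05 s, during which the arm holds its last target. There are 200 camera calls.

## Working session

There is one attempt and no reset: what is moved stays moved. The work goes in short steps, Python scripts to look and compute and a tool call to move; the robot and the scene stay as the last step left them, time stands still between calls to the robot, and variables do not carry over. Pictures are saved under pics/ and viewed, at most 11 in all, crops included, and the job is handed in when it is done.

Besides the shell and the picture viewer there is one more tool, called after "Call:" by a JSON object that holds its "fn" and its "kwargs". send_rows: Moves the arm, as the interface text tells. Its arguments: {"type":"object","properties":{"rows":{"type":"string"},"grip_force":{"type":"number"}},"required":["rows"]}

```bash
mkdir -p pics
cat > h.py <<'E'
import numpy as np, cv2
from scipy.spatial.transform import Rotation as R
from plant import ctrl
def shot(n,f=None):
    p=ctrl.read_camera(n)
    if f: cv2.imwrite('pics/'+f,p['color'][:,:,::-1])
    return p
def cam2w(p,x):
    E=np.array(p['extrinsics']); return E[:3,:3].T@(np.array(x)-E[:3,3])
def proj(p,X):
    E=np.array(p['extrinsics']); c=(E[:3,:3]@np.atleast_2d(X).T).T+E[:3,3]
    return np.c_[p['fx']*c[:,0]/c[:,2]+p['cx'],p['fy']*c[:,1]/c[:,2]+p['cy']]
def ray(p,uv,z):
    E=np.array(p['extrinsics']); uv=np.atleast_2d(uv).astype(float)
    d=np.c_[(uv[:,0]-p['cx'])/p['fx'],(uv[:,1]-p['cy'])/p['fy'],np.ones(len(uv))]@E[:3,:3]
    o=-E[:3,:3].T@E[:3,3]; return o+d*((z-o[2])/d[:,2])[:,None]
def look(p,t,k=4):
    for r in ctrl.look_for(p,t)[:k]:
        w=cam2w(p,r['position']); print(t,round(r['p'],2),w.round(3),proj(p,w)[0].round())
def tool(X,yaw_y=None):
    s=ctrl.get_state(); Rt=R.from_quat(s['tcp_rot']); 
    return (Rt.inv().apply(np.array(X)-s['eef_pos'])*1000).round(1)
E
python3 - <<'E'
from h import *
s=ctrl.get_state(); print(s['time'],s['tcp_rot'],R.from_quat(s['tcp_rot']).as_matrix().round(3))
for n in ['scene','side']:
    p=shot(n,n+'0.png')
    print(n, cam2w(p,[0,0,0]).round(2))
    for t in ['chest','cab_drawer0_handle','plate','base','mallet','gouge','oil','insert0','hole0']: look(p,t)
print(ctrl.get_state()['time'])
E
```

```text
0.0 [ 9.81354690e-01  1.92202005e-01 -5.71119731e-05 -1.16554765e-03] [[ 0.926  0.377 -0.001]
 [ 0.377 -0.926  0.002]
 [ 0.    -0.002 -1.   ]]
scene [ 1.45 -0.48  1.66]
chest 0.86 [0.752 0.18  0.098] [413. 252.]
chest 0.25 [ 0.445 -0.512  0.087] [152. 271.]
cab_drawer0_handle 0.82 [0.581 0.202 0.067] [388. 212.]
plate 0.61 [ 0.594 -0.218  0.052] [268. 275.]
base 0.96 [ 0.349 -0.225  0.049] [232. 215.]
base 0.72 [ 0.589 -0.223  0.046] [266. 275.]
base 0.63 [ 0.793 -0.078  0.053] [342. 308.]
base 0.56 [ 0.629 -0.474  0.048] [191. 323.]
mallet 0.74 [0.537 0.525 0.042] [464. 168.]
oil 0.69 [ 0.443 -0.51   0.09 ] [152. 270.]
insert0 0.94 [ 0.799 -0.082  0.053] [342. 310.]
insert0 0.82 [ 0.627 -0.474  0.054] [190. 321.]
insert0 0.77 [ 0.596 -0.22   0.051] [267. 275.]
insert0 0.75 [ 0.346 -0.221  0.047] [233. 214.]
side [ 0.18 -0.81  1.14]
chest 0.94 [0.705 0.158 0.098] [333. 187.]
chest 0.56 [0.641 0.188 0.044] [312. 199.]
cab_drawer0_handle 0.96 [0.587 0.196 0.057] [297. 199.]
plate 0.69 [0.638 0.191 0.04 ] [311. 200.]
plate 0.49 [ 0.581 -0.239  0.053] [357. 299.]
base 0.94 [ 0.58  -0.235  0.053] [356. 298.]
base 0.81 [ 0.62  -0.486  0.049] [416. 367.]
base 0.79 [ 0.786 -0.093  0.047] [391. 241.]
base 0.65 [ 0.37  -0.213  0.049] [285. 320.]
mallet 0.56 [0.511 0.521 0.035] [245. 155.]
gouge 0.76 [ 0.433 -0.012  0.018] [279. 266.]
gouge 0.41 [0.639 0.188 0.039] [312. 200.]
oil 0.66 [ 0.583 -0.239  0.049] [357. 299.]
oil 0.61 [ 0.423 -0.528  0.099] [359. 409.]
insert0 0.83 [ 0.789 -0.093  0.05 ] [392. 240.]
insert0 0.74 [ 0.614 -0.485  0.047] [414. 369.]
insert0 0.62 [ 0.581 -0.236  0.051] [356. 298.]
insert0 0.57 [ 0.369 -0.212  0.051] [285. 320.]
hole0 0.64 [0.64  0.188 0.042] [312. 200.]
hole0 0.16 [ 0.425 -0.525  0.098] [359. 408.]
1.0
```

View pics/scene0.png

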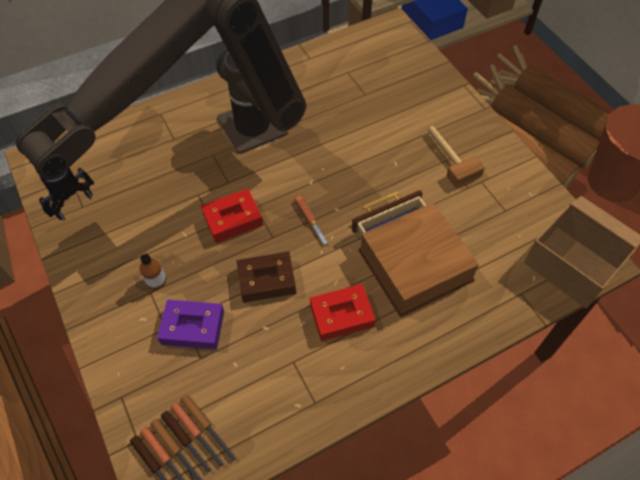

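View pics/side0.png

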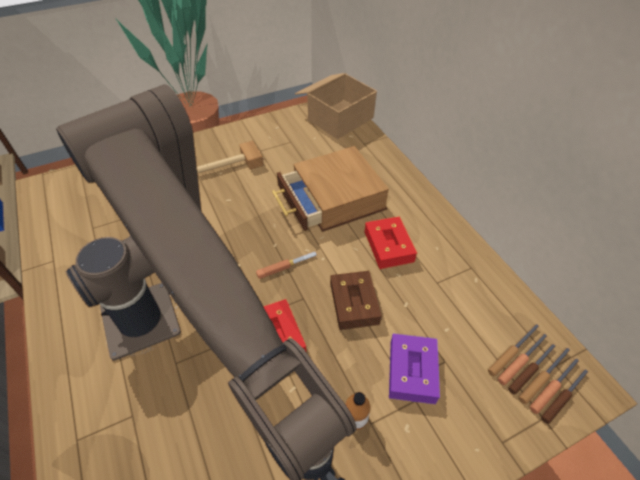

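The scene view shows the dark base at about (266,275) and the chest at (413,252), with its handle at (382,203). The other bases are red or purple decoys. Next I'll enlarge the chest and the dark base to measure their yaws.

Run:
```python
import cv2,numpy as np
a=cv2.imread('pics/scene0.png'); 
c=cv2.resize(a[180:320,340:490],None,fx=4,fy=4,interpolation=cv2.INTER_CUBIC)
cv2.imwrite('pics/c1.png',c)
b=cv2.imread('pics/side0.png')
d=np.vstack([cv2.resize(a[240:310,225:305],None,fx=4,fy=4,interpolation=cv2.INTER_CUBIC),cv2.resize(b[260:330,320:400],None,fx=4,fy=4,interpolation=cv2.INTER_CUBIC)])
cv2.imwrite('pics/c2.png',d)
```

```text
(no output)
```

View pics/c1.png

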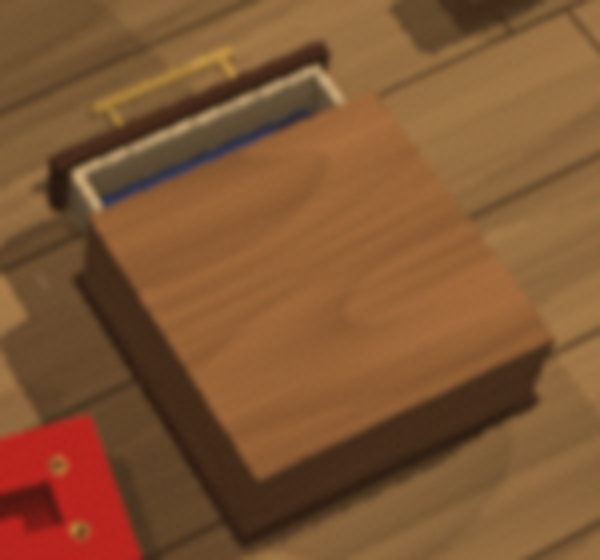

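View pics/c2.png

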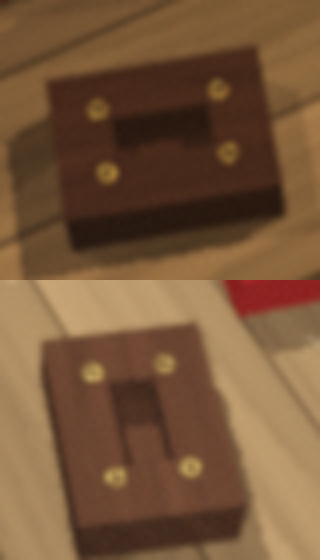

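The chest crop shows the top's corners at (92,215), (370,95), (550,345) and (260,480), and the handle's ends at (97,110) and (232,52). The base crops show all four inserts clearly in both views.

Run:
```python
from h import *
def rig(P,Q): # 2D fit P(model)->Q
    a=P-P.mean(0);b=Q-Q.mean(0)
    th=np.arctan2((a[:,0]*b[:,1]-a[:,1]*b[:,0]).sum(),(a*b).sum())
    M=np.array([[np.cos(th),-np.sin(th)],[np.sin(th),np.cos(th)]])
    t=Q.mean(0)-M@P.mean(0); print('yaw',np.degrees(th).round(2),'t',t.round(4),'res mm',((P@M.T+t-Q)*1000).round(1).tolist())
    return th,t
p=shot('scene'); s=shot('side')
top=ray(p,np.array([[92,215],[370,95],[550,345],[260,480]])/4+[340,180],.1)[:,:2]
print(top.round(3))
rig(np.array([[.05,-.125],[.05,.125],[.295,.125],[.295,-.125]]),top)
h=ray(p,np.array([[97,110],[232,52]])/4+[340,180],.065); print('handle',h.round(3),h.mean(0).round(3),np.linalg.norm(h[0]-h[1]))
I1=ray(p,np.array([[97,109],[218,90],[228,152],[107,173]])/4+[225,240],.05)[:,:2]
I2=ray(s,np.array([[93,92],[165,84],[190,187],[116,197]])/4+[320,260],.05)[:,:2]
print(I1.round(3),I2.round(3))
M=np.array([[-.027,-.045],[-.027,.045],[.027,.045],[.027,-.045]])
rig(M,I1); rig(M[[0,3,2,1]]*1 if 0 else M,np.array(I2)[[np.argmin(((I2-q)**2).sum(1)) for q in I1]])
```

```text
[[0.629 0.082]
 [0.636 0.324]
 [0.881 0.317]
 [0.873 0.076]]
yaw -1.63 t [0.5826 0.2048] res mm [[-0.3, -3.9], [-0.0, 4.3], [-0.1, 4.3], [0.4, -4.6]]
handle [[0.529 0.147 0.065]
 [0.532 0.269 0.065]] [0.53  0.208 0.065] 0.1220261228330553
[[ 0.545 -0.255]
 [ 0.573 -0.169]
 [ 0.623 -0.186]
 [ 0.597 -0.271]] [[ 0.572 -0.173]
 [ 0.624 -0.19 ]
 [ 0.597 -0.274]
 [ 0.545 -0.259]]
yaw -17.53 t [ 0.5847 -0.2201] res mm [[0.3, 0.1], [-0.5, 0.0], [0.6, 0.2], [-0.3, -0.4]]
yaw -17.57 t [ 0.5846 -0.2239] res mm [[-0.2, 0.1], [0.0, 0.0], [0.0, 0.5], [0.1, -0.6]]
```

```bash
cat >> h.py <<'E'
def goto(X,yd,lbl=''):
    """tool down at X (TCP), tool y along world angle yd deg (mod 180): needed turn and shift"""
    s=ctrl.get_state(); Rc=R.from_quat(s['tcp_rot']); best=None
    for k in (0,180):
        a=np.radians(yd+k); y=np.array([np.cos(a),np.sin(a),0]); z=np.array([0,0,-1.]); x=np.cross(y,z)
        rv=(Rc.inv()*R.from_matrix(np.c_[x,y,z])).as_rotvec(degrees=True)
        if best is None or np.linalg.norm(rv)<np.linalg.norm(best): best=rv
    sh=Rc.inv().apply(np.array(X)-s['eef_pos'])*1000
    print(lbl,'turn',best.round(2),'shift',sh.round(1),'| t',round(s['time'],2),'pos',np.round(s['eef_pos'],4),'F',np.round(s['contact_force'],1),'op',round(s['opening'],3),'ff',np.round(s['finger_force'],1),'q6',np.round(s['qpos'][5],2))
E
python3 - <<'E'
from h import *
goto([.531,.207,.2],-1.63)
E
```

```text
turn [ -0.    -0.   -66.21] shift [ 569.8 -666.4   53.4] | t 1.1 pos [ 0.2546 -0.6251  0.2533] F [ 0.6 -0.3  0.4] op 1.001 ff 0.0 q6 -0.15
```

Units first: shifts go in shares of 500 mm and turns go in shares of 120 degrees. So -376 mm is -0.752, -329 mm is -0.658, -66.2 degrees is -0.5517.

Call:
{"fn": "send_rows", "kwargs": {"rows": "0 0 -0.0667 0.08 -0.094 0 0.2;0 0 -0.1333 0.16 -0.188 0 -0.27;0 0 -0.2083 0.24 -0.282 0 -0.27;0 0 -0.275 0.32 -0.376 0 -0.27;0 0 -0.3417 0.4 -0.47 0 -0.27;0 0 -0.4167 0.48 -0.564 0 -0.27;0 0 -0.4833 0.56 -0.658 0 -0.27;0 0 -0.5517 0.64 -0.752 0 -0.27"}}

```text
time: 2.1
eef_pos: [0.4095, -0.1543, 0.2538]
tcp_rot: [0.716, 0.698, 0.0, 0.001]
contact_force: [1.4, 0.1, 0.3]
opening: 0.366
finger_force: 0.0
```

Run:
```python
from h import *
goto([.531,.207,.17],-1.63)
```

```text
turn [0.08 0.04 0.23] shift [364.3 112.5  83.7] | t 2.1 pos [ 0.4095 -0.1543  0.2538] F [1.4 0.1 0.3] op 0.366 ff 0.0 q6 -0.57
```

To row units: 364 mm is 0.728, 112.5 mm is 0.225, 0.2 degrees is 0.0017.

Call:
{"fn": "send_rows", "kwargs": {"rows": "0 0 0 0.116 0.036 0.02 -0.27;0 0 0 0.232 0.072 0.048 -0.27;0 0 0 0.348 0.108 0.076 -0.27;0 0 0 0.464 0.144 0.104 -0.27;0 0 0 0.58 0.18 0.132 -0.27;0 0 0 0.67 0.206 0.152 -0.27;0 0 0.0017 0.728 0.225 0.168 -0.27;0 0 0.0017 0.728 0.225 0.168 -0.27"}}

```text
time: 3.1
eef_pos: [0.5318, 0.206, 0.1685]
tcp_rot: [0.717, 0.697, -0.001, -0.0]
contact_force: [0.3, -0.2, 0.1]
opening: 0.367
finger_force: 0.0
```

Run:
```python
from h import *
goto([.531,.207,.065],-1.63)
p=shot('wrist','w1.png'); look(p,'cab_drawer0_handle',2); look(p,'plate',2)
print('cam',cam2w(p,[0,0,0]).round(3), 'exp handle ends px',proj(p,[[.529,.147,.062],[.532,.269,.062]]).round(0).tolist())
```

```text
turn [-0.08  0.02 -0.03] shift [  1.   -0.7 103.5] | t 3.1 pos [0.5318 0.206  0.1685] F [ 0.3 -0.2  0.1] op 0.367 ff 0.0 q6 0.22
cab_drawer0_handle 0.97 [0.599 0.244 0.038] [420. 171.]
cab_drawer0_handle 0.44 [0.641 0.201 0.046] [483. 237.]
plate 0.82 [0.645 0.203 0.039] [485. 231.]
cam [0.536 0.286 0.29 ] exp handle ends px [[315.0, 326.0], [314.0, 137.0]]
```

View pics/w1.png

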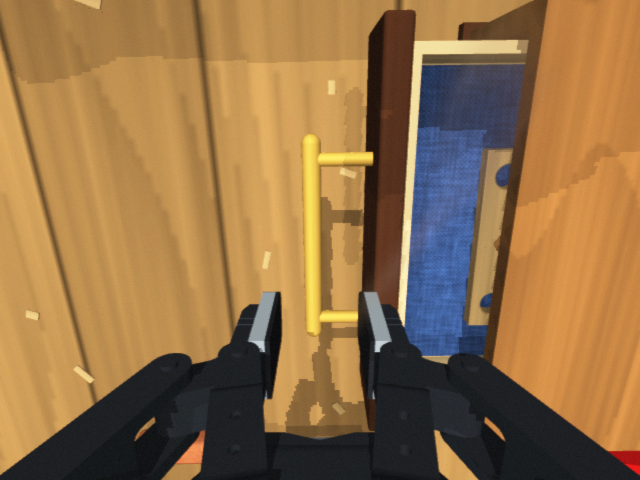

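The wrist view shows the bar from (311,137) to (314,335), within about 1 mm of where I expected it, and part of the plate at (490,240). Next I descend and pinch the bar.

To row units: 103 mm is 0.206, 85 mm is 0.17.

Call:
{"fn": "send_rows", "kwargs": {"rows": "0 0 0 0.001 -0.003 0.09 -0.27;0 0 0 0.001 -0.003 0.17 -0.27;0 0 0 0.001 -0.003 0.206 -0.27;0 0 0 0.001 -0.003 0.206 -0.27;0 0 0 0.001 -0.003 0.206 -1;0 0 0 0.001 -0.003 0.206 -1;0 0 0 0.001 -0.003 0.206 -1;0 0 0 0.001 -0.003 0.206 -1", "grip_force": 60}}

```text
time: 4.25
eef_pos: [0.5314, 0.2045, 0.0676]
tcp_rot: [0.718, 0.696, 0.0, 0.001]
contact_force: [-0.7, -3.9, 6.9]
opening: 0.103
finger_force: 58.8
```

Run:
```python
from h import *
c=np.radians(1.63); d=np.array([-np.cos(c),np.sin(c)])
h=np.array([.5826,.2048])+d*.1816; print(h)
goto([*h,.0655],-1.63)
```

```text
[0.40107348 0.20996562]
 turn [ 0.11  0.06 -0.17] shift [   1.4 -130.4    1.8] | t 4.25 pos [0.5314 0.2045 0.0676] F [-0.7 -3.9  6.9] op 0.103 ff 58.8 q6 0.22
```

To row units: -128 mm is -0.256, -124 mm is -0.248.

Call:
{"fn": "send_rows", "kwargs": {"rows": "0 0 0 0 -0.016 0 -1;0 0 0 0 -0.056 0 -1;0 0 0 0 -0.1 0 -1;0 0 0 0 -0.144 0 -1;0 0 0 0 -0.188 0 -1;0 0 0 0 -0.224 0 -1;0 0 0 0 -0.248 0 -1;0 0 0 0 -0.256 0 -1"}}

```text
time: 5.25
eef_pos: [0.4027, 0.2073, 0.0675]
tcp_rot: [0.717, 0.697, -0.001, 0.002]
contact_force: [-0.3, -11.6, 9.3]
opening: 0.105
finger_force: 60.7
```

To row units: -6 mm is -0.012, -4 mm is -0.008.

Call:
{"fn": "send_rows", "kwargs": {"rows": "0 0 0 0 -0.004 0 -1;0 0 0 0 -0.008 0 -1;0 0 0 0 -0.012 0 -1;0 0 0 0 -0.012 0 -1"}}

```text
time: 5.75
eef_pos: [0.398, 0.2074, 0.0675]
tcp_rot: [0.717, 0.697, -0.0, 0.003]
contact_force: [2.9, -12.7, 8.6]
opening: 0.102
finger_force: 60.5
```

Call:
{"fn": "send_rows", "kwargs": {"rows": "0 0 0 0 -0.004 0 -1;0 0 0 0 -0.008 0 -1;0 0 0 0 -0.01 0 -1;0 0 0 0 -0.01 0 -1"}}

```text
time: 6.25
eef_pos: [0.3978, 0.2074, 0.0676]
tcp_rot: [0.717, 0.697, 0.005, 0.008]
contact_force: [17.8, -12.9, -7.8]
opening: 0.099
finger_force: 59.1
```

To row units: -170 mm is -0.34, -120 mm is -0.24.

Call:
{"fn": "send_rows", "kwargs": {"rows": "0 0 0 0 0.01 0 -1;0 0 0 0 0.01 0 -0.3;0 0 0 0 0.01 0 -0.3;0 0 0 0 0.01 0 -0.3;0 0 0 0 0.01 -0.06 -0.3;0 0 0 0 0.01 -0.14 -0.3;0 0 0 0 0.07 -0.24 0.2;0 0 0 0 0.15 -0.34 0.2"}}

```text
time: 7.25
eef_pos: [0.4651, 0.2076, 0.2361]
tcp_rot: [0.718, 0.696, -0.0, -0.0]
contact_force: [0.3, 0.5, -0.5]
opening: 0.604
finger_force: 0.0
```

Run:
```python
from h import *
goto([.5,.2,.22],-1.63)
p=shot('wrist','w2.png')
for t in ['plate','hole0','cab_drawer0_handle']: look(p,t)
q=shot('side'); look(q,'plate'); look(q,'hole0')
```

```text
turn [-0.05 -0.03 -0.13] shift [-6.5 35.1 16.1] | t 7.25 pos [0.4651 0.2076 0.2361] F [ 0.3  0.5 -0.5] op 0.604 ff 0.0 q6 0.25
plate 0.56 [0.55  0.206 0.039] [418. 205.]
hole0 0.56 [0.547 0.204 0.046] [417. 209.]
cab_drawer0_handle 0.79 [0.522 0.231 0.034] [386. 175.]
plate 0.57 [0.541 0.182 0.038] [286. 210.]
hole0 0.61 [0.545 0.179 0.04 ] [288. 210.]
```

View pics/w2.png

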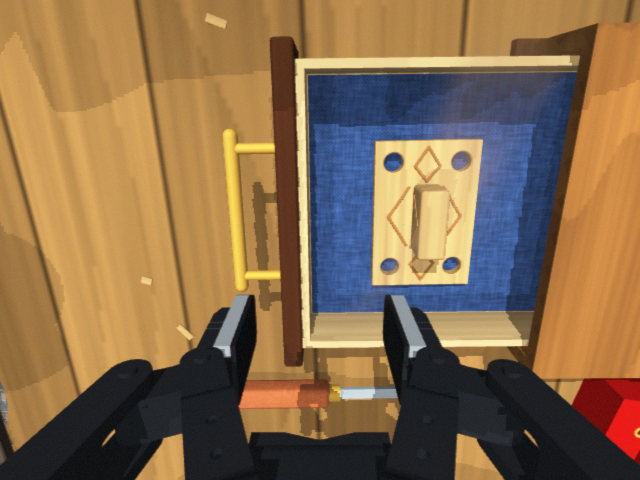

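The wrist view shows the drawer fully open. The plate holes are at (394,161), (461,160), (452,265) and (390,265), and the ridge is at about (431,222).

```bash
cat >> h.py <<'E'
def rig(P,Q):
    a=P-P.mean(0);b=Q-Q.mean(0)
    th=np.arctan2((a[:,0]*b[:,1]-a[:,1]*b[:,0]).sum(),(a*b).sum())
    M=np.array([[np.cos(th),-np.sin(th)],[np.sin(th),np.cos(th)]])
    t=Q.mean(0)-M@P.mean(0); print('yaw',np.degrees(th).round(2),'t',t.round(4),'res mm',((P@M.T+t-Q)*1000).round(1).tolist())
    return np.degrees(th),t
E
python3 - <<'E'
from h import *
p=shot('wrist')
H=ray(p,[[394,161],[461,160],[452,264.5],[390,265]],.042)[:,:2]; print(H.round(4))
yaw,t=rig(np.array([[-.027,.045],[.027,.045],[.027,-.045],[-.027,-.045]]),H)
c=ray(p,[[375,140],[482,140],[468,285],[372,285]],.042)[:,:2]
rig(np.array([[-.042,.062],[.042,.062],[.042,-.062],[-.042,-.062]]),c)
# sanity: ridge top projected
M=R.from_euler('z',yaw,degrees=True).as_matrix()
k=np.array([[-.011,.028,.072],[.011,.028,.072],[.011,-.028,.072],[-.011,-.028,.072]])@M.T+[*t,0]
print(proj(p,k).round(0).tolist())
goto([*t,.15],yaw)
E
```

```text
[[0.5249 0.2431]
 [0.5777 0.2423]
 [0.5773 0.1531]
 [0.524  0.1542]]
yaw -0.58 t [0.551  0.1982] res mm [[-0.5, 0.3], [0.7, 0.6], [0.2, -0.2], [-0.5, -0.7]]
yaw -0.68 t [0.551  0.1965] res mm [[0.1, -0.8], [1.0, 0.7], [-0.5, 0.8], [-0.5, -0.7]]
[[422.0, 189.0], [452.0, 189.0], [446.0, 260.0], [417.0, 260.0]]
 turn [-0.24  0.05 -1.23] shift [-6.1 87.7 82.5] | t 7.65 pos [0.4638 0.2071 0.2328] F [ 0.8 -0.3 -0. ] op 0.599 ff 0.0 q6 0.25
```

To row units: 167 mm is 0.334, 158 mm is 0.316, -1.2 degrees is -0.01.

Call:
{"fn": "send_rows", "kwargs": {"rows": "0 0 -0.01 -0.004 0.08 0.03 0.2;0 0 -0.01 -0.012 0.156 0.1 0.2;0 0 -0.01 -0.013 0.1754 0.18 0.2;0 0 -0.01 -0.013 0.1754 0.26 0.2;0 0 -0.01 -0.013 0.1754 0.316 0.2;0 0 -0.01 -0.013 0.1754 0.334 0.2;0 0 -0.01 -0.013 0.1754 0.334 0.2"}}

```text
time: 8.52
eef_pos: [0.5523, 0.1978, 0.0674]
tcp_rot: [0.711, 0.703, -0.001, -0.001]
contact_force: [-0.4, 0.0, 0.1]
opening: 0.598
finger_force: 0.0
```

Run:
```python
from h import *
goto([.551,.1975,.066],-.6)
```

```text
turn [-0.1   0.02 -0.02] shift [-0.3 -1.3  1.4] | t 8.53 pos [0.5523 0.1978 0.0674] F [-0.4  0.   0.1] op 0.598 ff 0.0 q6 0.18
```

Nothing touched on the way down. Now I close on the ridge and lift.

To row units: -60 mm is -0.12, -30 mm is -0.06.

Call:
{"fn": "send_rows", "kwargs": {"rows": "0 0 0 0 -0.002 0.002 -1;0 0 0 0 -0.002 0.002 -1;0 0 0 0 -0.002 0.002 -1;0 0 0 0 -0.002 0.002 -1;0 0 0 0 -0.002 0.002 -1;0 0 0 0 -0.002 -0.02 -1;0 0 0 0 -0.002 -0.06 -1;0 0 0 0 -0.002 -0.12 -1", "grip_force": 80}}

```text
time: 9.52
eef_pos: [0.5511, 0.1976, 0.1283]
tcp_rot: [0.711, 0.703, -0.001, -0.001]
contact_force: [0.7, -0.1, -1.9]
opening: 0.24
finger_force: 80.0
```

To row units: -110 mm is -0.22, -90 mm is -0.18.

Call:
{"fn": "send_rows", "kwargs": {"rows": "0 0 0 0 0 -0.08 -1;0 0 0 0 0 -0.18 -1;0 0 0 0 0 -0.22 -1;0 0 0 0 0 -0.22 -1"}}

```text
time: 10.02
eef_pos: [0.5527, 0.1979, 0.2399]
tcp_rot: [0.711, 0.703, 0.001, 0.001]
contact_force: [0.4, 0.2, -2.8]
opening: 0.242
finger_force: 80.1
```

Run:
```python
from h import *
goto([.5846,-.222,.22],-17.5)
p=shot('wrist','w3.png')
```

```text
turn [ 0.2  -0.07 16.86] shift [-419.5   36.5   19.8] | t 10.03 pos [0.5527 0.1979 0.2399] F [ 0.4  0.2 -2.8] op 0.242 ff 80.1 q6 0.18
```

View pics/w3.png

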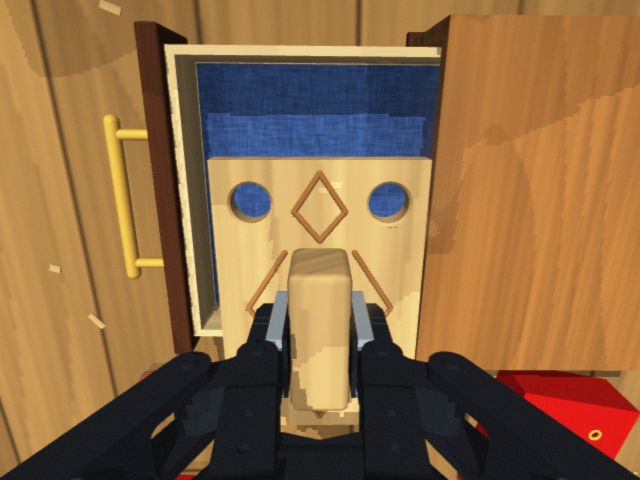

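The plate is held, with two of its holes visible at (249,201) and (388,201) and its far corners at (208,158) and (431,158). From these I measure the plate's pose in the hand.

Run:
```python
from h import *
p=shot('wrist'); s=ctrl.get_state(); x=s['eef_pos'];
zt=x[2]-.0245
H=ray(p,[[249,201],[388,201],[208,158],[431,158]],zt)[:,:2]
print(np.linalg.norm(H[0]-H[1]),np.linalg.norm(H[2]-H[3]))
yaw,t=rig(np.array([[-.027,.045],[.027,.045],[-.042,.062],[.042,.062]]),H)
# tool y angle and plate offset in tool frame
Rt=R.from_quat(s['tcp_rot']).as_matrix()
print('tool y ang',np.degrees(np.arctan2(Rt[1,1],Rt[0,1])),'offset tool',(Rt.T@np.array([*(t-x[:2]),0])*1000).round(1), x, 'tilt', Rt[:,2].round(4))
goto([.5846,-.222,.22],-17.5)
```

```text
0.05357772563152371 0.08303315842432335
yaw -0.68 t [0.5529 0.1975] res mm [[-0.0, -0.3], [0.4, -0.3], [-0.7, 0.4], [0.3, 0.2]]
tool y ang -0.6372549977533604 offset tool [-0.1  2.  -0. ] [0.55094559 0.19759955 0.23594107] tilt [-3.5e-03 -6.0e-04 -1.0e+00]
 turn [-0.19  0.07 16.86] shift [-419.2   38.4   16.1] | t 10.12 pos [0.5509 0.1976 0.2359] F [-1.1 -0.5 -2.2] op 0.242 ff 80.1 q6 0.18
```

To row units: -385 mm is -0.77, -350 mm is -0.7, 16.9 degrees is 0.1408.

Call:
{"fn": "send_rows", "kwargs": {"rows": "0 0 0.0167 -0.06 0.006 0 -1;0 0 0.0417 -0.16 0.016 0.004 -1;0 0 0.0583 -0.27 0.026 0.01 -1;0 0 0.0833 -0.38 0.036 0.016 -1;0 0 0.1 -0.49 0.046 0.02 -1;0 0 0.1167 -0.6 0.056 0.024 -1;0 0 0.1333 -0.7 0.064 0.028 -1;0 0 0.1408 -0.77 0.071 0.032 -1"}}

```text
time: 11.12
eef_pos: [0.5818, -0.1893, 0.2185]
tcp_rot: [0.807, 0.59, -0.001, -0.003]
contact_force: [0.1, 0.4, -1.7]
opening: 0.242
finger_force: 80.1
```

To row units: 60 mm is 0.12, 50 mm is 0.1.

Call:
{"fn": "send_rows", "kwargs": {"rows": "0 0 0 -0.04 0.018 0.02 -1;0 0 0 -0.064 0.026 0.06 -1;0 0 0 -0.064 0.026 0.1 -1;0 0 0 -0.064 0.026 0.12 -1;0 0 0 -0.064 0.026 0.12 -1;0 0 0 -0.064 0.026 0.12 -1"}}

```text
time: 11.88
eef_pos: [0.5866, -0.2216, 0.163]
tcp_rot: [0.806, 0.591, 0.0, 0.001]
contact_force: [0.1, -0.2, -1.3]
opening: 0.241
finger_force: 80.1
```

Run:
```python
from h import *
goto([.5846,-.222,.125],-17.5)
p=shot('wrist','w4.png'); goto([.5846,-.222,.125],-17.5)
goto([.5846,-.222,.125],-17.5)
q=shot('side'); cv2.imwrite('pics/s4.png',cv2.resize(q['color'][250:350,300:420,::-1],None,fx=5,fy=5,interpolation=cv2.INTER_CUBIC))
```

```text
turn [0.08 0.01 0.02] shift [-1.  -1.8 38. ] | t 11.88 pos [ 0.5866 -0.2216  0.163 ] F [ 0.1 -0.2 -1.3] op 0.241 ff 80.1 q6 -0.22
 turn [0.12 0.02 0.01] shift [-0.8 -2.1 38.4] | t 11.93 pos [ 0.5868 -0.2218  0.1634] F [ 0.5 -0.1 -1.4] op 0.24 ff 80.1 q6 -0.22
 turn [0.12 0.02 0.01] shift [-0.8 -2.1 38.4] | t 11.93 pos [ 0.5868 -0.2218  0.1634] F [ 0.5 -0.1 -1.4] op 0.24 ff 80.1 q6 -0.22
```

View pics/w4.png

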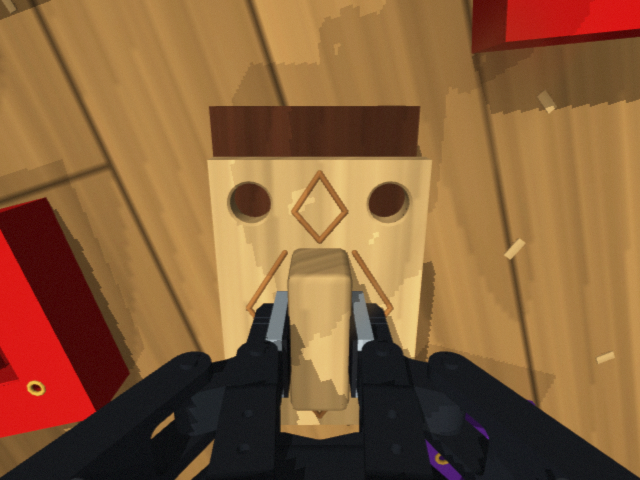

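The wrist view shows the plate over the base. The base's far corners are at (210,106) and (420,106), and the plate holes are at (249,201) and (388,201).

Run:
```python
from h import *
p=shot('wrist'); s=ctrl.get_state(); x=np.array(s['eef_pos'])
Rt=R.from_quat(s['tcp_rot']).as_matrix()
H=ray(p,[[249,201],[388,201],[208,158],[431,158]],x[2]-.0245)[:,:2]
yp,tp=rig(np.array([[-.027,.045],[.027,.045],[-.042,.062],[.042,.062]]),H)
print('offset tool',(Rt.T@np.array([*(tp-x[:2]),0])*1000).round(1),'tool y',np.degrees(np.arctan2(Rt[1,1],Rt[0,1])),x)
B=ray(p,[[210,106],[420,106]],.05)[:,:2]; print('width',np.linalg.norm(B[0]-B[1]))
rig(np.array([[-.06,.08],[.06,.08]]),B)
goto([.5846,-.222,.125],-17.5)
```

```text
yaw -17.58 t [ 0.5881 -0.2219] res mm [[-0.4, -0.2], [0.5, -0.6], [-0.9, 0.7], [0.8, 0.1]]
offset tool [0.6 1.3 0. ] tool y -17.515027131982713 [ 0.58664192 -0.22201569  0.16336858]
width 0.11968041485109318
yaw -17.47 t [ 0.5862 -0.2217] res mm [[-0.2, 0.0], [0.2, -0.0]]
 turn [ 0.12  0.03 -0.02] shift [-0.6 -2.  38.4] | t 12.03 pos [ 0.5866 -0.222   0.1634] F [-0.3  0.4 -1.5] op 0.244 ff 80.1 q6 -0.22
```

View pics/s4.png

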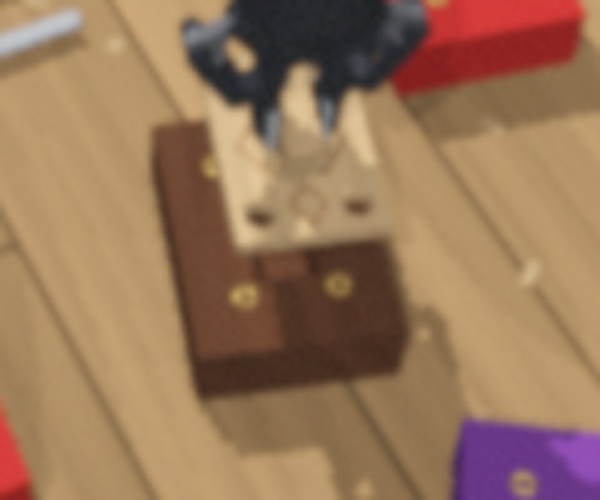

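The side view agrees: the plate is over the dark base and still high. I descend to about 2 cm with a 2 mm correction.

To row units: 58 mm is 0.116, 53 mm is 0.106, 0.1 degrees is 0.0008.

Call:
{"fn": "send_rows", "kwargs": {"rows": "0.0008 0 0 0 -0.004 0.04 -1;0.0008 0 0 0 -0.004 0.08 -1;0.0008 0 0 0 -0.004 0.106 -1;0.0008 0 0 0 -0.004 0.116 -1;0.0008 0 0 0 -0.004 0.116 -1;0.0008 0 0 0 -0.004 0.116 -1"}}

```text
time: 12.78
eef_pos: [0.5847, -0.2217, 0.1049]
tcp_rot: [0.807, 0.591, -0.0, 0.0]
contact_force: [-0.6, -0.1, -2.2]
opening: 0.238
finger_force: 80.1
```

Run:
```python
from h import *
p=shot('wrist'); goto([.5846,-.222,.1045],-17.5)
q=shot('side'); r=shot('scene')
rs=lambda im,f:cv2.resize(im[:,:,::-1],None,fx=f,fy=f,interpolation=cv2.INTER_CUBIC)
a=rs(p['color'][80:240,190:450],3)[:, :780]
b=rs(q['color'][260:330,320:400],1.0*4.2)[:, :336]; c=rs(r['color'][240:310,225:305],4.2)[:, :336]
w=np.zeros((480+0,780,3),np.uint8)
cv2.imwrite('pics/w5.png',a); cv2.imwrite('pics/s5.png',np.hstack([b,c]))
```

```text
turn [-0.    0.02 -0.04] shift [-0.3 -0.   0.6] | t 12.82 pos [ 0.5847 -0.2217  0.1051] F [ 1.2  0.2 -1.8] op 0.241 ff 80.1 q6 -0.22
```

View pics/w5.png

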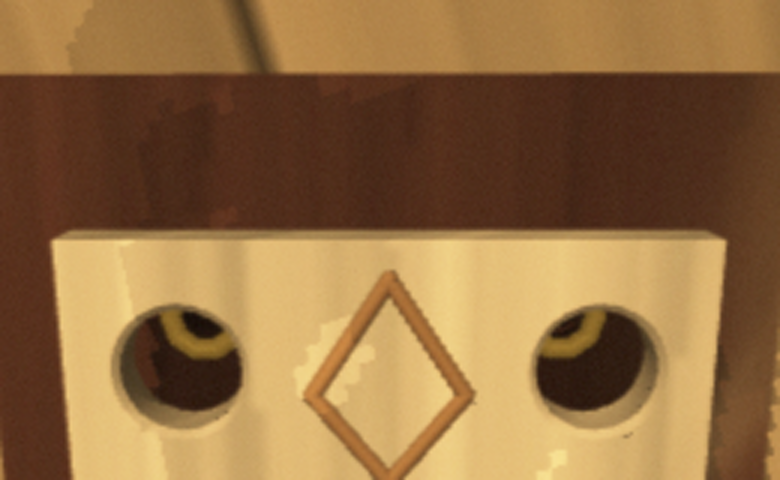

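View pics/s5.png

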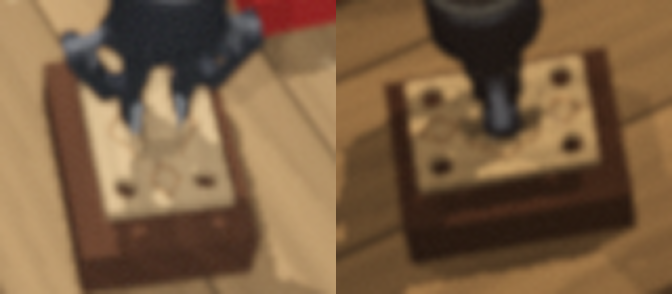

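Through the holes the inserts show at crop positions of about (203,311) and (572,311), with the holes at (178,367) and (598,367). From these I work out the remaining misalignment.

Run:
```python
from h import *
p=shot('wrist'); s=ctrl.get_state(); x=np.array(s['eef_pos']); Rt=R.from_quat(s['tcp_rot']).as_matrix()
c=lambda a:np.array(a)/3+[190,80]-.33
m=np.array([[-.027,.045],[.027,.045]])
yp,tp=rig(m,ray(p,c([[178,367],[598,367]]),x[2]-.0245)[:,:2])
yi,ti=rig(m,ray(p,c([[203,311],[572,311]]),.05)[:,:2])
print('move tool mm',(Rt.T@np.array([*(ti-tp),0])*1000).round(1),'dyaw world',(yi-yp).round(2))
E=ray(p,c([[-20,73],[800,73]]),.05)
n=np.array([np.sin(np.radians(17.5)),np.cos(np.radians(17.5))]); print('base centre along its y (edge-80):',(E[:,:2]@n-.08).round(4),'plate',(tp@n).round(4),'inserts',(ti@n).round(4),'static',np.array([.5846,-.222])@n)
P=ray(p,c([[52,238],[726,238]]),x[2]-.0245)[:,:2]; print('plate top edge-62',(P@n-.062).round(4)); print(x)
```

```text
yaw -17.52 t [ 0.5859 -0.2216] res mm [[-0.2, 0.1], [0.2, -0.1]]
yaw -17.52 t [ 0.5863 -0.2203] res mm [[0.9, -0.3], [-0.9, 0.3]]
move tool mm [ 1.4 -0.1 -0. ] dyaw world 0.0
base centre along its y (edge-80): [-0.0346 -0.0346] plate -0.0352 inserts -0.0338 static -0.035932552675908336
plate top edge-62 [-0.0359 -0.0359]
[ 0.58447201 -0.22156782  0.1048432 ]
```

To row units: 1.2 mm is 0.0024.

Call:
{"fn": "send_rows", "kwargs": {"rows": "0 0 0 0.0024 0 0 -1;0 0 0 0.0024 0 0 -1;0 0 0 0.0024 0 0 -1;0 0 0 0.0024 0 0 -1;0 0 0 0.0024 0 0 -1;0 0 0 0.0024 0 0 -1"}}

```text
time: 13.72
eef_pos: [0.5845, -0.2203, 0.1041]
tcp_rot: [0.807, 0.591, -0.001, -0.001]
contact_force: [-1.0, -0.5, -2.0]
opening: 0.239
finger_force: 80.1
```

Run:
```python
from h import *
goto([.5846,-.222,.1045],-17.5)
print(R.from_quat(ctrl.get_state()['tcp_rot']).as_matrix()[:,2].round(4), np.abs(ctrl.get_state()['dq']).max())
print(ctrl.sign_off())
```

```text
turn [-0.1  -0.   -0.04] shift [-1.6  0.7 -0.4] | t 13.72 pos [ 0.5845 -0.2203  0.1041] F [-1.  -0.5 -2. ] op 0.239 ff 80.1 q6 -0.22
[-1.7e-03  6.0e-04 -1.0e+00] 0.0019171596266176628
the job is handed in; nothing more can be done
None
```

I pulled the drawer to its stop and left it open; the cover plate is held level about 2 cm above the dark lamp base, its holes lined up over the inserts to within about 1–2 mm by my measurements, and the job was handed in at 13.7 s.

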